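# Build up two valve packs on their assembly spindles

## Robot

A 6-joint arm with a two-finger parallel gripper is mounted at the origin on a cart in front of the work surface, level with it; the furniture and walls round the work are solid. World frame = base frame: x ahead of the robot, y to its left, z up, the work surface at z = 0. Lengths are in m, angles in degrees, forces in N, time in s.
With the tool pointing down it reaches from about 0.3 to 0.75 m from the base axis. Payload 8.5 kg.
Tool frame: the origin (TCP) lies between the finger pads; the fingertips stand 22 mm ahead of it and the grasp point (between the pads) lies 3 mm ahead of it (env.nose_length is the distance from the TCP to the fingertips, in m); z points along the fingers, x is the direction in which the jaws open and shut, and the axes are right-handed (so a half turn about z gives the same grasp; the last joint's range is limited). The gripper opens to 85 mm and grips with 20 to 120 N. Pads are 22 mm wide; open, the fingers measure 114 mm over their backs; the gripper's body (76 mm by 85 mm) begins 54 mm behind the grasp point. The pads swing forward as they close: fully open they stand 13 mm farther back than shut.
Start: joints at [59.284, 21.807, 74.336, -0, 83.858, -12.336], TCP at [0.173, 0.522, 0.253] pointing down, gripper open.
Joint ranges: [-178.18, 178.18], [-50.72, 133.34], [12.68, 142.11], [-81.47, 261.47], [9.98, 163.14], [-165.26, 165.26]. Speed limits (degrees/s): [136.94, 136.94, 180, 180, 180, 180].

## Interface

Orientations are given as a 3x3 rotation matrix whose columns are the frame's x, y, z axes.
In Python, from rig import env gives the robot as it stands.
- The arm moves only by the tool arm_command, never from a script. Its argument "steps" is a list of rows, each an object with "delta_pos": the shift along the world's x, y, z in mm, a list of three; "dr": the turn, a rotation vector about the world's x, y, z in degrees, a list of three. In form: [{"delta_pos": [dx, dy, dz], "dr": [wx, wy, wz]}, ...]. A call has 1 to 20 rows; each row shifts and turns the commanded pose from where the row before left it; what a row does not reach is not made up. A row lasts 1/10 s, in which the tool goes at most 50 mm and 8.59 degrees, less where a joint would pass 70% of its speed; a pose out of reach is approached as far as the arm can. A call with a gripper value outside its range is refused whole. "grip" is the opening, from 0 (shut) to 1 (fully open), set as the call begins (left out, the last holds). The fingers move at their own pace and stop on an object; "squeeze" is the grip in N (left out, the last holds). Time passes only in rows, so rows that do not move let the fingers close. It gives the time, the measured TCP pose, the force and the opening at its end, in the units of the state.
- env.observe(): the state, without advancing time (a new reading comes with each control period).
- env.get_image(name): name is "scene" or "top" or "wrist"; returns the picture (480x640x3 uint8, blue, green, red); there is no depth.
- env.get_calibration(name): a dict with "fx", "fy", "cx", "cy" (pixels), "view" (4x4, takes a point from world to camera coordinates). Camera axes: x right, y up, looking along -z (the intrinsics and any distortion apply to the point x, -y, -z); pixel columns grow to the right and rows downward; lengths in m; the calibration is good to about 2 mm. The wrist camera is an equidistant fisheye: a pixel r from the principal point sees the ray r / f radians off the axis. A picture is of the moment at which its call begins: read the wrist's pose just before it. get_calibration takes no time and is no camera call; for the wrist camera it gives the pose at the moment of the call.
- env.close_job(): hands the job in, once; it reports no verdict.
The state is a dict: "time_s": time; "q": joint angles; "qvel": joint speeds; "joint_efforts": joint torques, N m; "position": TCP position; "tool_rot": TCP orientation; "ft_force": force on the tool from outside, world axes, zero at the start; "wrist_torque": the same for the moment, N m; "grip_width": finger opening in m.
Only numpy, scipy, OpenCV 4.12 (cv2) and the standard library are available. Lean on these libraries where they do the work, as an engineer would, in place of code of your own. Each camera call takes 0.05 s, during which the arm holds its last target. There are 200 camera calls.

## Task

Build the two valve packs by threading the loose rings over the spindles of the two assembly stands: on the blue stand the stepped steel flange first, then the black seal ring, then the brass gland on top; on the yellow stand the white sleeve first, then the orange spacer on top. Keep every ring the way up it lies now, have each resting flat on the one below, and let go of everything. Do not disturb the copper port fitting, the white pack or the amber tape roll lying among them.

Things in the scene. Friction and masses are not known exactly. Their poses are not given: they have to be found in the camera images.
- stand_blue: Round stand fixed to the bench: blue base plate 88 mm diameter, 12 mm thick, with an upright steel spindle 14 mm diameter on its axis whose tip (chamfered over the last 6 mm) is 74 mm above the bench. Origin: centre of the underside, on the bench; z up along the spindle. Takes the flange, seal and gland, in that order from below.
- stand_yellow: Round stand fixed to the bench: yellow base plate 88 mm diameter, 12 mm thick, with an upright steel spindle 14 mm diameter on its axis whose tip (chamfered over the last 6 mm) is 74 mm above the bench. Origin: centre of the underside, on the bench; z up along the spindle. Takes the sleeve, then the spacer.
- flange: Steel flange ring: rim 66 mm diameter, 8 mm thick, with six small dark dots, and on it a hub 46 mm diameter, 12 mm high (20 mm high in all); bore 24 mm right through. Grip it by the hub (8 to 20 mm above its underside). Lies flat, right way up, on the bench. Origin: centre of the underside, on the axis; z along the axis, upward. Loose and rigid, under 0.3 kg.
- seal: Black rubber-coloured seal ring, 56 mm outer diameter, 14 mm high, bore 24 mm right through. Lies flat, right way up, on the bench. Origin: centre of the underside, on the axis; z along the axis, upward. Loose and rigid, under 0.3 kg.
- gland: Brass gland ring: lower part 50 mm diameter, 14 mm high, and on it a neck 40 mm diameter, 6 mm high (20 mm in all); bore 24 mm right through. Lies flat, right way up, on the bench. Origin: centre of the underside, on the axis; z along the axis, upward. Loose and rigid, under 0.3 kg.
- sleeve: White plastic sleeve, 48 mm outer diameter, 26 mm high, bore 24 mm right through. Lies flat, right way up, on the bench. Origin: centre of the underside, on the axis; z along the axis, upward. Loose and rigid, under 0.3 kg.
- spacer: Orange plastic spacer ring, 60 mm outer diameter, 18 mm high, bore 24 mm right through. Lies flat, right way up, on the bench. Origin: centre of the underside, on the axis; z along the axis, upward. Loose and rigid, under 0.3 kg.
- fitting: Bystander: small copper port fitting with a plated round flange on top, 26 mm diameter, 28 mm high, standing upright. Origin: centre of its underside. Leave alone.
- pack: Bystander: plain white box, 100 x 60 x 35 mm (x, y, z). Origin: centre of its underside. Leave alone.
- tape: Bystander: flat roll of amber tape, 92 mm diameter, 19 mm high. Origin: centre of its underside. Leave alone.
Not all that is in view belongs to the job. There is more than one size of the spacer; the job needs the largest. Several things have the shape of the gland; the one meant has the colours described above.

How it is judged:
By the outcome, as a careful person would: the job done as asked, in the order asked, and still so for the second after the job is handed in, with the robot touching nothing.
It also fails if it takes over 115 s, if anything falls off the work surface, if the arm or the gripper's body presses on something with over 40 N, if the wrist force passes 120 N, or if a joint passes its speed limit or range.

## Working session

There is one attempt and no reset: what is moved stays moved. The work goes in short steps, Python scripts to look and compute and a tool call to move; the robot and the scene stay as the last step left them, time stands still between calls to the robot, and variables do not carry over. Pictures are saved under pics/ and viewed, about 12 in all and at most 16, crops included, and the job is handed in when it is done.

Besides the shell and the picture viewer there is one more tool, called after "Emit:" as a command line: name --argument value ..., lists and objects as JSON in quotes. arm_command: Moves the arm, as the interface text tells. Its arguments: {"type":"object","properties":{"steps":{"type":"array"},"grip":{"type":"number"},"squeeze":{"type":"number"}},"required":["steps"]}

```bash
ls; mkdir -p pics; python3 - <<'E'
from rig import env
import cv2,numpy as np
np.set_printoptions(precision=4,suppress=True)
for n in ("top","scene"):
    cv2.imwrite(f"pics/{n}0.png",env.get_image(n))
    c=env.get_calibration(n); print(n,c)
print(env.observe())
E
```

```text
pics
top {'fx': 560.8334601099496, 'fy': 560.8334601099496, 'cx': 310.6666599411372, 'cy': 240.367866064842, 'view': array([[-0.0211, -0.9998, -0.0059, -0.0274],
       [ 0.9976, -0.0215,  0.0664, -0.5702],
       [-0.0665, -0.0044,  0.9978, -1.1692],
       [ 0.    ,  0.    ,  0.    ,  1.    ]])}
scene {'fx': 567.4542867888038, 'fy': 567.4542867888038, 'cx': 325.0686587897464, 'cy': 240.6384774223064, 'view': array([[ 0.8355, -0.5495,  0.0011, -0.5086],
       [ 0.3979,  0.6062,  0.6886, -0.2226],
       [-0.3791, -0.5749,  0.7251, -1.3133],
       [ 0.    ,  0.    ,  0.    ,  1.    ]])}
{'time_s': 0.1, 'q': array([ 59.2842,  21.8373,  74.3783,  -0.001 ,  83.8586, -12.3377]), 'qvel': array([-0.0667, -0.0115, -0.2562, -0.0077,  0.0184,  0.0135]), 'joint_efforts': array([  0.0039, -44.9226, -23.1653,  -0.0002,   0.0038,   0.    ]), 'position': array([0.1733, 0.5217, 0.2528]), 'tool_rot': array([[ 0.3153,  0.949 , -0.0006],
       [ 0.949 , -0.3153, -0.0011],
       [-0.0013, -0.0003, -1.    ]]), 'ft_force': array([-0.2045, -0.0131,  0.2735]), 'wrist_torque': array([-0.0352, -0.0423, -0.0465]), 'grip_width': 0.08528687598197524}
```

View pics/top0.png

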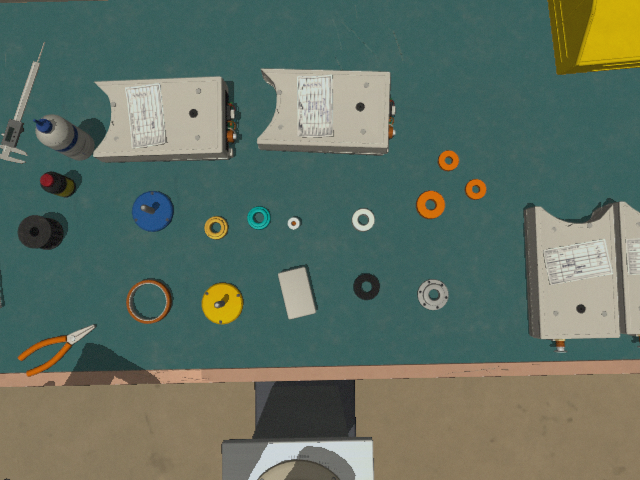

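View pics/scene0.png

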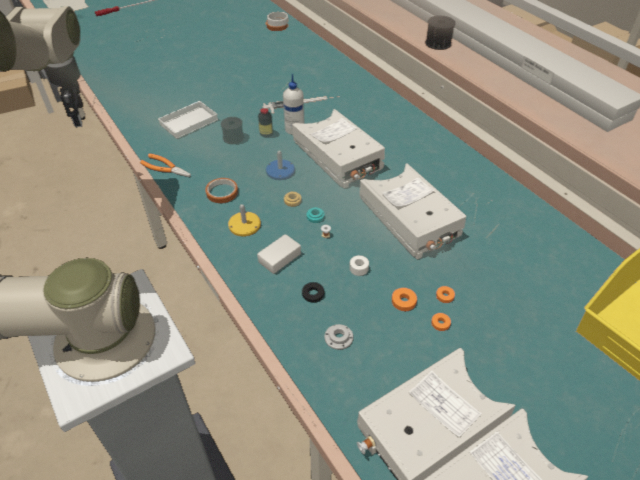

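Top view. Gland-like: brass (216,228), which I want, and teal (258,217). Spacers: large orange (431,205), which I want, and small ones at (449,160) and (476,189). White: sleeve (363,220), pack (297,292) and fitting (294,224). Dark: seal (367,287) and a knob (40,232). The flange is at (433,294), the blue stand at (153,211), the yellow stand at (222,303) and the tape at (149,301).

```bash
cat > h.py <<'E'
import cv2,numpy as np
np.set_printoptions(precision=4,suppress=True)
def ray(c,px,fish=False):
    d=np.array([(px[0]-c['cx'])/c['fx'],(px[1]-c['cy'])/c['fy']])
    if fish:
        t=np.hypot(*d); v=np.array([*(d/t*np.sin(t) if t>1e-9 else d),np.cos(t)])
    else: v=np.array([*d,1.])
    v=v*[1,-1,-1]; R=c['view'][:3,:3]; 
    return -R.T@c['view'][:3,3], R.T@v
def on_plane(c,px,z,fish=False):
    o,d=ray(c,px,fish); return o+d*(z-o[2])/d[2]
def project(c,P,fish=False):
    p=c['view'][:3,:3]@P+c['view'][:3,3]; p=p*[1,-1,-1]
    if fish:
        r=np.hypot(p[0],p[1]); s=np.arctan2(p[2]*0+r,p[2])/max(r,1e-9)
    else: s=1/p[2]
    return np.array([c['fx']*p[0]*s+c['cx'],c['fy']*p[1]*s+c['cy']])
def circ(c,cnt,z,fish=False):
    "fit circle (least squares) to the hull points of a contour mapped onto plane z"
    P=np.array([on_plane(c,p,z,fish)[:2] for p in cnt.reshape(-1,2).astype(float)])
    A=np.c_[2*P,np.ones(len(P))]; s=np.linalg.lstsq(A,(P**2).sum(1),rcond=None)[0]
    r=np.sqrt(s[2]+s[0]**2+s[1]**2); e=np.abs(np.hypot(*(P-s[:2]).T)-r)
    return s[:2],2*r,np.median(e)
E
cat > m.py <<'E'
from h import *
from rig import env
im=cv2.imread('pics/top0.png'); c=env.get_calibration('top')
ref=im[255,190].astype(int)
S={'blue':(153,211,.012,88),'yellow':(222,303,.012,88),'gland':(216,228,.014,50),'spacer':(431,205,.018,60),'sp2':(449,160,.018,0),'sp3':(476,189,.018,0),'teal':(258,217,.014,50),
'sleeve':(363,220,.026,48),'seal':(367,287,.014,56),'flange':(433,294,.008,66),'fitting':(294,224,.028,26),'tape':(149,301,.019,92),'pack':(297,292,.035,0)}
lab=cv2.cvtColor(im,cv2.COLOR_BGR2LAB).astype(int)
for k,(u,v,z,D) in S.items():
    w=32; sub=lab[v-w:v+w,u-w:u+w]; bg=np.median(np.r_[sub[:3].reshape(-1,3),sub[-3:].reshape(-1,3)],axis=0)
    d=sub-bg
    m=(np.hypot(d[...,1],d[...,2])>9)|(d[...,0]>40)
    if k=='seal': m=(np.abs(d).sum(2)>25)
    m=m.astype(np.uint8)
    cs,_=cv2.findContours(m,cv2.RETR_EXTERNAL,cv2.CHAIN_APPROX_NONE)
    cs=[x for x in cs if cv2.contourArea(x)>20]
    x=min(cs,key=lambda x:abs(cv2.pointPolygonTest(x,(w,w),True)) if cv2.pointPolygonTest(x,(w,w),True)<0 else -cv2.contourArea(x))
    x=x+[u-w,v-w]
    p,dia,e=circ(c,cv2.convexHull(x),z)
    print(k,p*1000,'dia',round(dia*1000,1),'exp',D,'err',round(e*1000,1),'rad',round(np.hypot(*p),3))
ims=cv2.imread('pics/top0.png')
cv2.imwrite('pics/crop1.png',cv2.resize(ims[140:330,120:500],None,fx=2.1,fy=2.1,interpolation=cv2.INTER_CUBIC))
E
python3 m.py
```

```text
blue [640.7014 298.5294] dia 88.9 exp 88 err 0.3 rad 0.707
yellow [441.214  151.1186] dia 89.4 exp 88 err 0.2 rad 0.466
gland [601.8331 162.1881] dia 51.5 exp 50 err 0.2 rad 0.623
spacer [ 640.7465 -295.0779] dia 62.7 exp 60 err 0.5 rad 0.705
sp2 [ 734.664  -336.5611] dia 46.6 exp 0 err 0.5 rad 0.808
sp3 [ 671.6778 -392.2065] dia 46.7 exp 0 err 0.6 rad 0.778
teal [621.0692  71.4014] dia 48.9 exp 50 err 0.3 rad 0.625
sleeve [ 610.9077 -150.4946] dia 49.0 exp 48 err 0.5 rad 0.629
seal [ 470.4093 -154.7174] dia 57.2 exp 56 err 0.3 rad 0.495
flange [ 450.5638 -295.547 ] dia 65.3 exp 66 err 0.2 rad 0.539
fitting [606.5046  -3.7901] dia 25.8 exp 26 err 0.2 rad 0.607
tape [448.7645 304.7828] dia 95.4 exp 92 err 0.7 rad 0.542
pack [461.7148  -8.6336] dia 102.2 exp 0 err 4.0 rad 0.462
```

View pics/crop1.png

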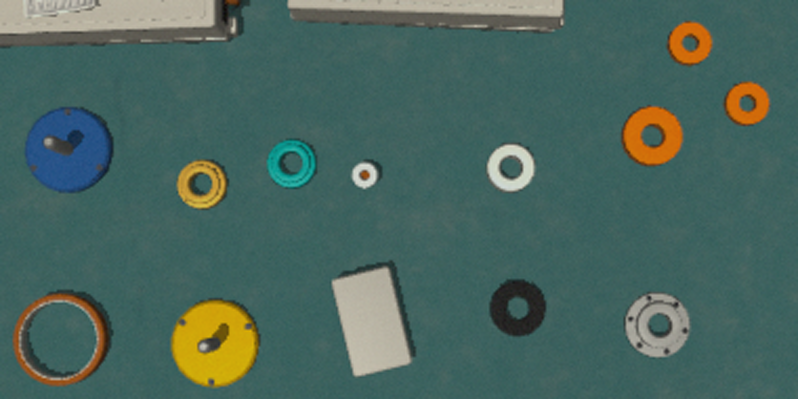

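The crop confirms the choices. Brass gland at crop (202,184), not the teal one. The big orange spacer at (653,136) measures 62 mm against 47 mm for the small ones. Flange (657,325), seal (517,307), sleeve (511,167). All the fitted diameters agree with the given sizes. Moving above the flange.

Emit:
arm_command --steps '[{"delta_pos": [14,-41,-4],"dr": [0,0,0.92]},{"delta_pos": [14,-41,-4],"dr": [0,0,0.92]},{"delta_pos": [14,-41,-4],"dr": [0,0,0.92]},{"delta_pos": [14,-41,-4],"dr": [0,0,0.92]},{"delta_pos": [14,-41,-4],"dr": [0,0,0.92]},{"delta_pos": [14,-41,-4],"dr": [0,0,0.92]},{"delta_pos": [14,-41,-4],"dr": [0,0,0.92]},{"delta_pos": [14,-41,-4],"dr": [0,0,0.92]},{"delta_pos": [14,-41,-4],"dr": [0,0,0.92]},{"delta_pos": [14,-41,-4],"dr": [0,0,0.92]},{"delta_pos": [14,-41,-4],"dr": [0,0,0.92]},{"delta_pos": [14,-41,-4],"dr": [0,0,0.92]},{"delta_pos": [14,-41,-4],"dr": [0,0,0.92]},{"delta_pos": [14,-41,-4],"dr": [0,0,0.92]},{"delta_pos": [14,-41,-4],"dr": [0,0,0.92]},{"delta_pos": [14,-41,-4],"dr": [0,0,0.92]},{"delta_pos": [14,-41,-4],"dr": [0,0,0.92]},{"delta_pos": [14,-41,-4],"dr": [0,0,0.92]},{"delta_pos": [13,-40,-4],"dr": [0,0,0.92]},{"delta_pos": [13,-39,-4],"dr": [0,0,0.92]}]' --grip 0.7

```text
time_s: 2.1
position: [0.4516, -0.2968, 0.1727]
tool_rot: [[-0.001, 1.0, -0.001], [1.0, 0.001, 0.001], [0.001, -0.001, -1.0]]
ft_force: [-0.4, -0.1, 0.5]
grip_width: 0.0596
```

```bash
cat > w.py <<'E'
# usage: w.py name -> wrist picture, prints pose/nose
import sys
from h import *
from rig import env
c=env.get_calibration('wrist'); o=env.observe(); im=env.get_image('wrist')
n=sys.argv[1]; cv2.imwrite(f'pics/{n}.png',im); np.save(f'pics/{n}.npy',c,allow_pickle=True)
print(o['time_s'],o['position'],o['ft_force'],o['grip_width'],o['q'],env.nose_length); print(o['tool_rot'])
E
python3 w.py w1; python3 -c "
import numpy as np;print(np.load('pics/w1.npy',allow_pickle=True).item())"
```

```text
2.1 [ 0.4516 -0.2968  0.1727] [-0.3646 -0.0912  0.4757] 0.05955142355687723 [ -45.8791   25.0371   83.3663    0.0025   71.6416 -135.9101] 0.022
[[-0.0005  1.     -0.0005]
 [ 1.      0.0005  0.0006]
 [ 0.0006 -0.0005 -1.    ]]
{'fx': 371.64829954431775, 'fy': 371.64829954431775, 'cx': 319.34545215025025, 'cy': 241.41384901849017, 'view': array([[-6.11144529e-04,  9.99999433e-01, -8.71896664e-04,
         2.98179240e-01],
       [-9.49865443e-01, -8.53110862e-04, -3.12657819e-01,
         4.44186854e-01],
       [-3.12658386e-01,  6.37105395e-04,  9.49865426e-01,
        -1.60927680e-01],
       [ 0.00000000e+00,  0.00000000e+00,  0.00000000e+00,
         1.00000000e+00]])}
```

View pics/w1.png

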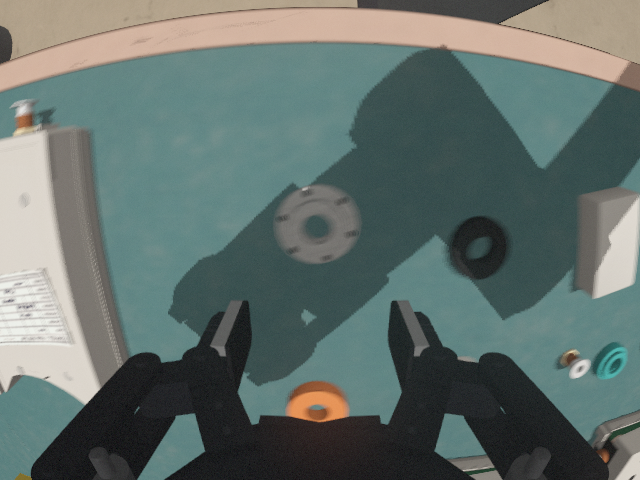

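The wrist view shows the flange at (318,225), its bore at (318,229), the seal at (480,247), and the fingers clear. I'll measure the rim in this picture.

```bash
cat > f.py <<'E'
# usage: f.py pic u v r_px z lo hi : gradient-free; mask by Lab distance from background inside window, fit hull circle at plane z
import sys
from h import *
n,u,v,w,z=sys.argv[1],*map(int,sys.argv[2:5]),float(sys.argv[5])
bg_uv=tuple(map(int,sys.argv[6:8])); thr=float(sys.argv[8])
c=np.load(f'pics/{n}.npy',allow_pickle=True).item(); im=cv2.imread(f'pics/{n}.png')
lab=cv2.cvtColor(im,cv2.COLOR_BGR2LAB).astype(float)
bg=lab[bg_uv[1]-2:bg_uv[1]+3,bg_uv[0]-2:bg_uv[0]+3].reshape(-1,3).mean(0)
d=lab-bg; m=(np.hypot(d[...,1],d[...,2])>thr).astype(np.uint8)
win=np.zeros_like(m); win[v-w:v+w,u-w:u+w]=1; m*=win
m=cv2.morphologyEx(m,cv2.MORPH_OPEN,np.ones((3,3)))
cs,hi=cv2.findContours(m,cv2.RETR_CCOMP,cv2.CHAIN_APPROX_NONE)
for x,h in zip(cs,hi[0]):
    if cv2.contourArea(x)<60: continue
    x=x if h[3]>=0 else cv2.convexHull(x)
    p,D,e=circ(c,x,z,True); print('hole' if h[3]>=0 else 'outer',p*1000,'dia',round(D*1000,1),'err',round(e*1000,2),'px',x.reshape(-1,2).mean(0))
E
python3 f.py w1 318 225 60 0.008 250 230 7
python3 f.py w1 318 225 60 0.020 250 230 7
python3 - <<'E'
from h import *
c=np.load('pics/w1.npy',allow_pickle=True).item()
for P in ([.4506,-.2955,.008],[.4704,-.1547,.014],[.6407,-.295,.018]): print(project(c,np.array(P),True))
print(on_plane(c,(318,229),.02,True))
E
```

```text
outer [ 451.323  -299.7179] dia 63.7 err 0.28 px [317.4545 222.0606]
hole [ 452.6187 -300.0717] dia 23.2 err 0.86 px [316.3793 226.092 ]
outer [ 447.9622 -299.6325] dia 61.0 err 0.27 px [317.4545 222.0606]
hole [ 449.2032 -299.9714] dia 22.2 err 0.82 px [316.3793 226.092 ]
[322.3691 223.8444]
[487.3519 249.481 ]
[322.1252 411.6457]
[ 0.4514 -0.2989  0.02  ]
```

Emit:
arm_command --steps '[{"delta_pos": [0,0,-25],"dr": [0,0,0]},{"delta_pos": [0,0,-25],"dr": [0,0,0]},{"delta_pos": [0,0,0],"dr": [0,0,0]},{"delta_pos": [0,0,0],"dr": [0,0,0]},{"delta_pos": [0,0,0],"dr": [0,0,0]}]'

```text
time_s: 2.65
position: [0.4519, -0.2954, 0.1246]
tool_rot: [[-0.001, 1.0, 0.001], [1.0, 0.001, -0.001], [-0.001, 0.001, -1.0]]
ft_force: [0.4, 0.1, 0.5]
grip_width: 0.0598
```

```bash
python3 w.py w2; python3 - <<'E'
from h import *
c=np.load('pics/w2.npy',allow_pickle=True).item()
for P in ([.4506,-.2955,.008],[.4704,-.1547,.014]): print(project(c,np.array(P),True))
E
```

```text
2.65 [ 0.4519 -0.2954  0.1246] [0.4164 0.0788 0.4927] 0.05978536438230183 [ -45.7451   28.1787   87.2068    0.       64.4956 -135.7744] 0.022
[[-0.0005  1.      0.0014]
 [ 1.      0.0005 -0.0015]
 [-0.0015  0.0014 -1.    ]]
[321.0193 242.3579]
[511.6841 270.5917]
```

View pics/w2.png

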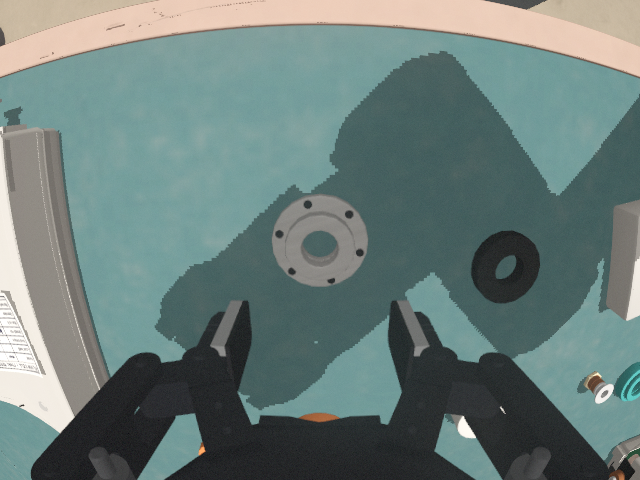

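A sharp picture: flange rim at about (320,240), with (321,242) predicted from the top view. The two agree within 1–2 mm.

```bash
python3 f.py w2 320 240 60 0.008 235 265 7;python3 f.py w2 320 240 60 0.020 235 265 7; python3 f.py w2 505 267 50 0.014 440 230 5
```

```text
outer [ 450.1992 -296.5448] dia 64.9 err 0.16 px [320.5641 238.8462]
hole [ 451.3888 -296.6199] dia 20.9 err 0.67 px [319.2941 243.2824]
outer [ 446.2101 -296.5159] dia 61.6 err 0.15 px [320.5641 238.8462]
hole [ 447.3391 -296.5872] dia 19.8 err 0.64 px [319.2941 243.2824]
outer [ 467.8425 -159.6301] dia 58.1 err 1.1 px [503.     267.7273]
hole [ 467.3063 -160.6903] dia 18.6 err 0.93 px [505.4928 267.0145]
```

```bash
python3 - <<'E'
from h import *
c=np.load('pics/w2.npy',allow_pickle=True).item()
t=np.array([.4519,-.2954,.1246])
for px in ((249,302),(232,301),(391,302),(406,301)):
    o,d=ray(c,px,True)
    # plane of jaws x=t.x+-11 mm
    for xx in (-.011,0,.011):
        k=(t[0]+xx-o[0])/d[0]; print(px,xx,(o+d*k-t)*1000)
E
python3 - <<'E'
import cv2
im=cv2.imread('pics/w2.png')[190:400,190:450]
cv2.imwrite('pics/crop2.png',cv2.resize(im,None,fx=3,fy=2.8,interpolation=cv2.INTER_CUBIC))
E
```

```text
(249, 302) -0.011 [-11.     -29.1585 -11.8529]
(249, 302) 0 [  0.     -33.7119 -32.7123]
(249, 302) 0.011 [ 11.     -38.2653 -53.5718]
(232, 301) -0.011 [-11.     -36.3281 -12.3502]
(232, 301) 0 [  0.     -42.0236 -33.2889]
(232, 301) 0.011 [ 11.     -47.7192 -54.2276]
(391, 302) -0.011 [-11.      27.8706 -12.0621]
(391, 302) 0 [  0.      32.4025 -32.9549]
(391, 302) 0.011 [ 11.      36.9343 -53.8477]
(406, 301) -0.011 [-11.      34.2229 -12.6543]
(406, 301) 0 [  0.      39.7667 -33.6415]
(406, 301) 0.011 [ 11.      45.3105 -54.6286]
```

View pics/crop2.png

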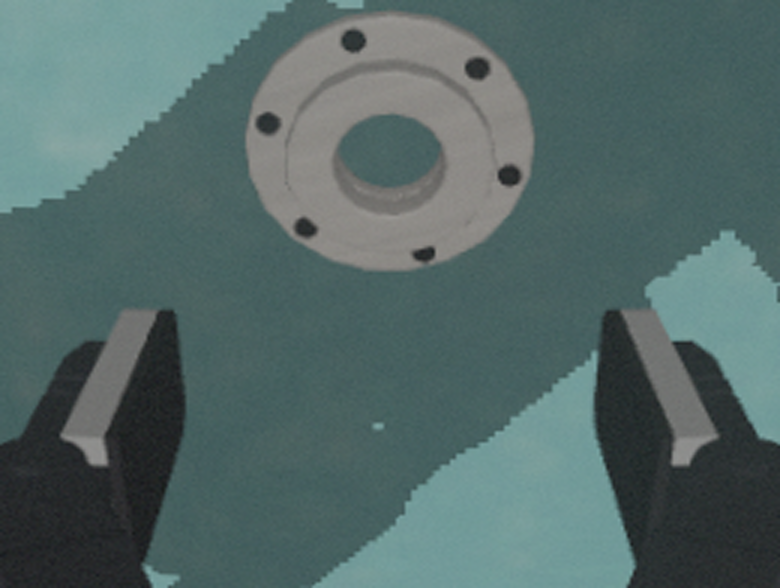

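Tips are about 16 mm ahead of the TCP at 60 mm opening. For a tip at z≈10 (above the rim, on the hub), the TCP should be at z≈28.5.

Emit:
arm_command --steps '[{"delta_pos": [-1.7,-0.9,-20],"dr": [0,0,0]},{"delta_pos": [0,0,-25],"dr": [0,0,0]},{"delta_pos": [0,0,-25],"dr": [0,0,0]},{"delta_pos": [0,0,-16],"dr": [0,0,0]},{"delta_pos": [0,0,-6],"dr": [0,0,0]},{"delta_pos": [0,0,0],"dr": [0,0,0]},{"delta_pos": [0,0,0],"dr": [0,0,0]}]'

```text
time_s: 3.4
position: [0.4502, -0.2964, 0.0324]
tool_rot: [[-0.0, 1.0, 0.001], [1.0, 0.0, -0.001], [-0.001, 0.001, -1.0]]
ft_force: [-0.3, 0.3, -0.0]
grip_width: 0.0599
```

Emit:
arm_command --steps '[{"delta_pos": [0,0,-2],"dr": [0,0,0]},{"delta_pos": [0,0,-1.5],"dr": [0,0,0]},{"delta_pos": [0,0,0],"dr": [0,0,0]}]'

```text
time_s: 3.7
position: [0.4498, -0.296, 0.028]
tool_rot: [[-0.0, 1.0, 0.0], [1.0, 0.0, -0.0], [-0.0, 0.0, -1.0]]
ft_force: [-0.2, 1.0, -0.1]
grip_width: 0.0596
```

Emit:
arm_command --steps '[{"delta_pos": [0,0,0],"dr": [0,0,0]},{"delta_pos": [0,0,0],"dr": [0,0,0]},{"delta_pos": [0,0,0],"dr": [0,0,0]},{"delta_pos": [0,0,0],"dr": [0,0,0]},{"delta_pos": [0,0,0],"dr": [0,0,0]},{"delta_pos": [0,0,0],"dr": [0,0,0]}]' --grip 0.4 --squeeze 40

```text
time_s: 4.3
position: [0.4498, -0.2961, 0.0283]
tool_rot: [[-0.0, 1.0, 0.0], [1.0, 0.0, -0.001], [-0.001, 0.0, -1.0]]
ft_force: [-0.6, 0.2, 5.4]
grip_width: 0.0437
```

Emit:
arm_command --steps '[{"delta_pos": [0,0,5],"dr": [0,0,0]},{"delta_pos": [0,0,20],"dr": [0,0,0]},{"delta_pos": [0,0,40],"dr": [0,0,0]},{"delta_pos": [0,0,45],"dr": [0,0,0]},{"delta_pos": [0,0,20],"dr": [0,0,0]},{"delta_pos": [0,0,0],"dr": [0,0,0]},{"delta_pos": [0,0,0],"dr": [0,0,0]}]'

```text
time_s: 5.0
position: [0.4494, -0.2956, 0.157]
tool_rot: [[-0.0, 1.0, -0.001], [1.0, 0.0, 0.001], [0.001, -0.001, -1.0]]
ft_force: [-0.5, -0.3, -2.6]
grip_width: 0.0433
```

```bash
python3 w.py w3
```

```text
5.0 [ 0.4494 -0.2956  0.157 ] [-0.5498 -0.2804 -2.6284] 0.043332844982274486 [ -45.9561   25.8226   85.0179    0.0015   69.2307 -135.9771] 0.022
[[-0.0004  1.     -0.0008]
 [ 1.      0.0004  0.0009]
 [ 0.0009 -0.0008 -1.    ]]
```

View pics/w3.png

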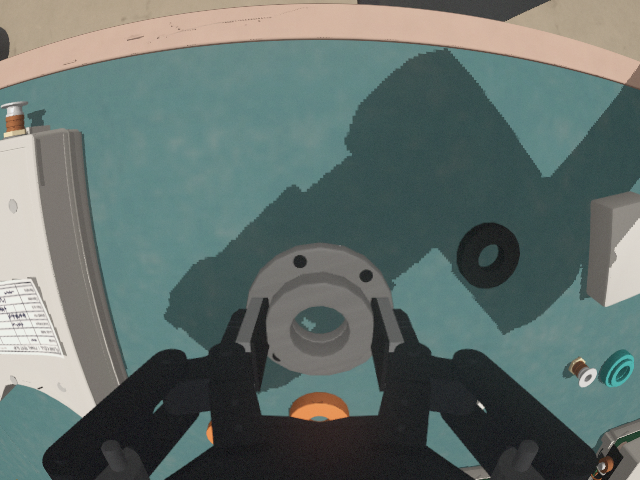

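The flange is held level by the hub, with the pads just above the rim. Next, a view of the blue stand from slightly beyond it.

Emit:
arm_command --steps '[{"delta_pos": [13,37,0],"dr": [0,0,0]},{"delta_pos": [13,37,0],"dr": [0,0,0]},{"delta_pos": [13,37,0],"dr": [0,0,0]},{"delta_pos": [13,37,0],"dr": [0,0,0]},{"delta_pos": [13,37,0],"dr": [0,0,0]},{"delta_pos": [13,37,0],"dr": [0,0,0]},{"delta_pos": [13,37,0],"dr": [0,0,0]},{"delta_pos": [13,37,0],"dr": [0,0,0]},{"delta_pos": [13,37,0],"dr": [0,0,0]},{"delta_pos": [13,37,0],"dr": [0,0,0]},{"delta_pos": [13,37,0],"dr": [0,0,0]},{"delta_pos": [13,37,0],"dr": [0,0,0]},{"delta_pos": [13,37,0],"dr": [0,0,0]},{"delta_pos": [13,37,0],"dr": [0,0,0]},{"delta_pos": [13,37,0],"dr": [0,0,0]},{"delta_pos": [17,38,0],"dr": [0,0,0]},{"delta_pos": [0,0,0],"dr": [0,0,0]},{"delta_pos": [0,0,0],"dr": [0,0,0]},{"delta_pos": [0,0,0],"dr": [0,0,0]}]'

```text
time_s: 6.95
position: [0.6614, 0.296, 0.1564]
tool_rot: [[0.0, 1.0, -0.002], [1.0, -0.0, -0.001], [-0.001, -0.002, -1.0]]
ft_force: [0.1, 0.7, -1.1]
grip_width: 0.0438
```

```bash
python3 w.py w4; python3 - <<'E'
from h import *
c=np.load('pics/w4.npy',allow_pickle=True).item()
for P in ([.6407,.2985,.012],[.6407,.2985,.074]): print(project(c,np.array(P),True))
E
```

```text
6.95 [0.6614 0.296  0.1564] [ 0.1415  0.6987 -1.0595] 0.043768263534925626 [ 14.7873  43.8687  49.8295  -0.0162  86.4526 -75.1884] 0.022
[[ 0.0004  1.     -0.0025]
 [ 1.     -0.0004 -0.0009]
 [-0.0009 -0.0025 -1.    ]]
[324.4645 205.6437]
[325.6561 229.5468]
```

View pics/w4.png

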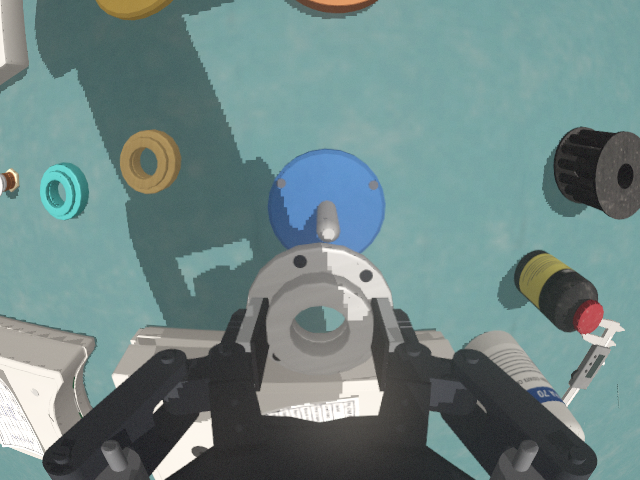

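Blue plate centred near (327,205), spindle tip near (330,238). It sits about 2 px right of the prediction. The box behind is clear of the approach.

```bash
python3 - <<'E'
from h import *
c=np.load('pics/w4.npy',allow_pickle=True).item(); im=cv2.imread('pics/w4.png')
hsv=cv2.cvtColor(im,cv2.COLOR_BGR2HSV)
m=cv2.inRange(hsv,(103,120,60),(125,255,255)); m[:140]=0;m[260:]=0;m[:,:260]=0;m[:,400:]=0
cs,_=cv2.findContours(m,cv2.RETR_EXTERNAL,cv2.CHAIN_APPROX_NONE)
x=np.vstack(cs).reshape(-1,2); h=cv2.convexHull(x).reshape(-1,2); 
for lim in (205,225,235):
    print(circ(c,h[h[:,1]<lim],.012,True))
print(x.min(0),x.max(0))
# spindle: steel pixels
for v in (205,212,220,228,234,238): 
    r=np.where(m[v,300:350]==0)[0]+300; print(v,r.min() if len(r) else None,r.max() if len(r) else None)
print(on_plane(c,(320,321),.1564-.0083,True))
E
python3 - <<'E'
import cv2
im=cv2.imread('pics/w4.png')[180:350,250:400]
cv2.imwrite('pics/crop3.png',cv2.resize(im,None,fx=4,fy=3.5,interpolation=cv2.INTER_NEAREST))
E
```

```text
(array([0.6421, 0.2996]), np.float64(0.08509272371696155), np.float64(9.17238241509126e-05))
(array([0.6422, 0.2997]), np.float64(0.08523670743887406), np.float64(8.584527232998601e-05))
(array([0.6422, 0.2997]), np.float64(0.08531646650927746), np.float64(9.982986129181484e-05))
[268 149] [384 251]
205 318 335
212 316 337
220 316 338
228 316 340
234 316 339
238 318 337
[0.6566 0.2954 0.1481]
```

View pics/crop3.png

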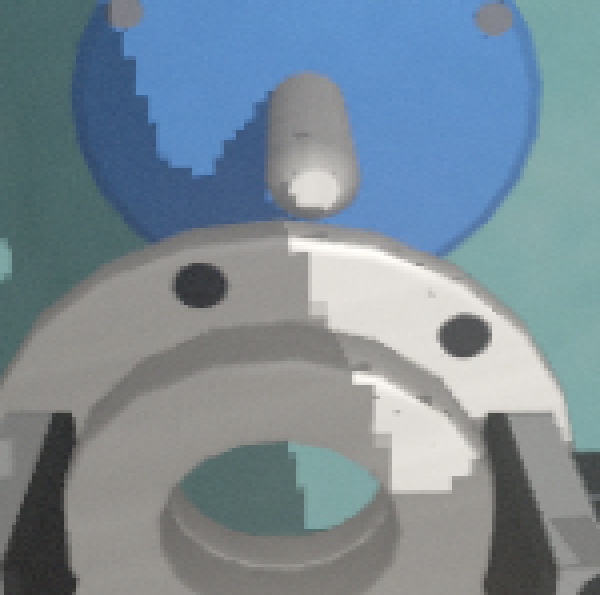

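Blue axis estimates: wrist plate (642.2,299.7), wrist tip about (643,300), top (640.7,298.5). I'll use (642,299.5); the radial clearance is 5 mm.

Emit:
arm_command --steps '[{"delta_pos": [-10,2,0],"dr": [0,0,0]},{"delta_pos": [-10,1.5,0],"dr": [0,0,0]},{"delta_pos": [0,0,-15],"dr": [0,0,0]},{"delta_pos": [0,0,-15],"dr": [0,0,0]},{"delta_pos": [0,0,0],"dr": [0,0,0]},{"delta_pos": [0,0,0],"dr": [0,0,0]},{"delta_pos": [0,0,0],"dr": [0,0,0]}]'

```text
time_s: 7.7
position: [0.6422, 0.3002, 0.129]
tool_rot: [[0.0, 1.0, 0.002], [1.0, -0.0, 0.0], [0.0, 0.002, -1.0]]
ft_force: [0.5, 0.3, -1.0]
grip_width: 0.0435
```

Emit:
arm_command --steps '[{"delta_pos": [-0.5,-0.5,-12],"dr": [0,0,0]},{"delta_pos": [0,0,-8],"dr": [0,0,0]},{"delta_pos": [0,0,-6],"dr": [0,0,0]},{"delta_pos": [0,0,-6],"dr": [0,0,0]},{"delta_pos": [0,0,-5],"dr": [0,0,0]},{"delta_pos": [0,0,0],"dr": [0,0,0]}]'

```text
time_s: 8.3
position: [0.6409, 0.3, 0.0899]
tool_rot: [[-0.0, 1.0, -0.001], [1.0, 0.0, -0.0], [-0.0, -0.001, -1.0]]
ft_force: [0.7, 0.0, -1.1]
grip_width: 0.0433
```

```bash
python3 w.py w5; python3 - <<'E'
import cv2
im=cv2.imread('pics/w5.png')[200:400,220:420]
cv2.imwrite('pics/crop4.png',cv2.resize(im,None,fx=3,fy=3,interpolation=cv2.INTER_NEAREST))
E
```

```text
8.3 [0.6409 0.3    0.0899] [ 0.6754  0.0086 -1.0766] 0.04325793968811074 [ 15.5239  45.2623  58.367    0.0007  76.4524 -74.4992] 0.022
[[-0.0004  1.     -0.0014]
 [ 1.      0.0004 -0.0004]
 [-0.0004 -0.0014 -1.    ]]
```

View pics/crop4.png

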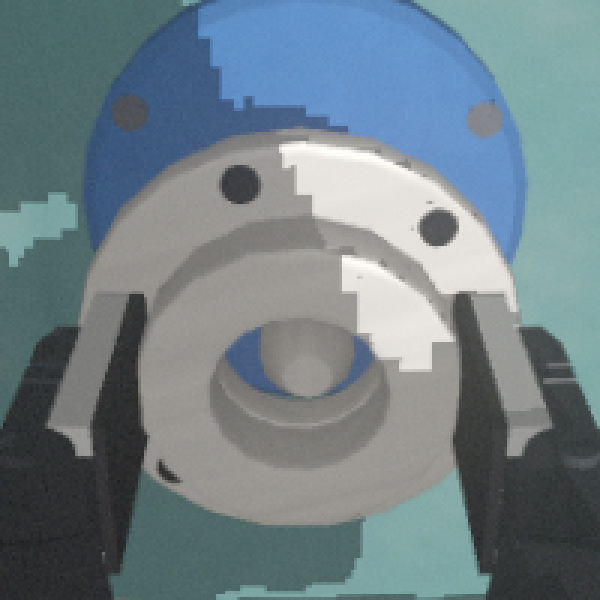

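The spindle tip, at crop (307,375), is inside the bore with clearance all round. Lowering on.

Emit:
arm_command --steps '[{"delta_pos": [-0.5,0,-15],"dr": [0,0,0]},{"delta_pos": [0,0,-15],"dr": [0,0,0]},{"delta_pos": [0,0,-10],"dr": [0,0,0]},{"delta_pos": [0,0,-5],"dr": [0,0,0]},{"delta_pos": [0,0,-2],"dr": [0,0,0]},{"delta_pos": [0,0,0],"dr": [0,0,0]},{"delta_pos": [0,0,0],"dr": [0,0,0]}]'

```text
time_s: 9.05
position: [0.641, 0.3002, 0.0444]
tool_rot: [[-0.0, 1.0, 0.001], [1.0, 0.0, 0.0], [0.0, 0.001, -1.0]]
ft_force: [-0.4, 0.1, -0.8]
grip_width: 0.0434
```

Emit:
arm_command --steps '[{"delta_pos": [0,0,-2],"dr": [0,0,0]},{"delta_pos": [0,0,-1],"dr": [0,0,0]},{"delta_pos": [0,0,0],"dr": [0,0,0]},{"delta_pos": [0,0,0],"dr": [0,0,0]}]'

```text
time_s: 9.45
position: [0.6408, 0.3, 0.0409]
tool_rot: [[-0.0, 1.0, 0.0], [1.0, 0.0, -0.0], [-0.0, 0.0, -1.0]]
ft_force: [-0.1, -0.6, -1.9]
grip_width: 0.0439
```

Emit:
arm_command --steps '[{"delta_pos": [0,0,-0.8],"dr": [0,0,0]},{"delta_pos": [0,0,0],"dr": [0,0,0]},{"delta_pos": [0,0,0],"dr": [0,0,0]}]'

```text
time_s: 9.75
position: [0.6408, 0.3001, 0.0404]
tool_rot: [[-0.0, 1.0, 0.001], [1.0, 0.0, 0.0], [0.0, 0.001, -1.0]]
ft_force: [-0.4, 0.3, 1.1]
grip_width: 0.0438
```

Emit:
arm_command --steps '[{"delta_pos": [0,0,0],"dr": [0,0,0]},{"delta_pos": [0,0,0],"dr": [0,0,0]},{"delta_pos": [0,0,0],"dr": [0,0,0]},{"delta_pos": [0,0,0],"dr": [0,0,0]},{"delta_pos": [0,0,0],"dr": [0,0,0]}]' --grip 0.7

```text
time_s: 10.25
position: [0.6407, 0.3, 0.04]
tool_rot: [[-0.0, 1.0, -0.0], [1.0, 0.0, -0.0], [-0.0, -0.0, -1.0]]
ft_force: [0.3, -0.8, -0.0]
grip_width: 0.0596
```

Emit:
arm_command --steps '[{"delta_pos": [0,0,10],"dr": [0,0,0]},{"delta_pos": [0,0,40],"dr": [0,0,0]},{"delta_pos": [0,0,40],"dr": [0,0,0]},{"delta_pos": [-20,-35,10],"dr": [0,0,0]},{"delta_pos": [-20,-40,0],"dr": [0,0,0]},{"delta_pos": [-20,-40,0],"dr": [0,0,0]},{"delta_pos": [-20,-40,0],"dr": [0,0,0]},{"delta_pos": [-20,-40,0],"dr": [0,0,0]},{"delta_pos": [-20,-40,0],"dr": [0,0,0]},{"delta_pos": [-20,-40,0],"dr": [0,0,0]},{"delta_pos": [-20,-40,0],"dr": [0,0,0]},{"delta_pos": [-10,-40,0],"dr": [0,0,0]},{"delta_pos": [0,-40,0],"dr": [0,0,0]},{"delta_pos": [0,-40,0],"dr": [0,0,0]},{"delta_pos": [0,-20,-20],"dr": [0,0,0]},{"delta_pos": [0,0,0],"dr": [0,0,0]},{"delta_pos": [0,0,0],"dr": [0,0,0]},{"delta_pos": [0,0,0],"dr": [0,0,0]}]'

```text
time_s: 12.05
position: [0.471, -0.154, 0.1209]
tool_rot: [[-0.001, 1.0, 0.001], [1.0, 0.001, -0.0], [-0.0, 0.001, -1.0]]
ft_force: [0.1, 0.3, 0.3]
grip_width: 0.0597
```

```bash
python3 w.py w6; python3 - <<'E'
from h import *
from rig import env
c=np.load('pics/w6.npy',allow_pickle=True).item()
print(project(c,np.array([.4704,-.1547,.014]),True))
a=cv2.imread('pics/w6.png'); t=env.get_image('top'); cv2.imwrite('pics/top1.png',t)
t=cv2.resize(t[130:340,100:310],(560,560),interpolation=cv2.INTER_CUBIC)[:300]  # blue stand region
b=np.zeros((480,240,3),np.uint8); b[:]=cv2.resize(t[100:340,60:200],(240,480))[:480]
cv2.imwrite('pics/comb1.png',np.hstack([a[:, :540],b]))
E
```

```text
12.05 [ 0.471  -0.154   0.1209] [0.088  0.2837 0.3379] 0.05970430056268502 [ -31.8335   24.8112   94.4323    0.0133   60.7065 -121.9242] 0.022
[[-0.0015  1.      0.0008]
 [ 1.      0.0015 -0.0003]
 [-0.0003  0.0008 -1.    ]]
[320.0173 248.2898]
```

View pics/comb1.png

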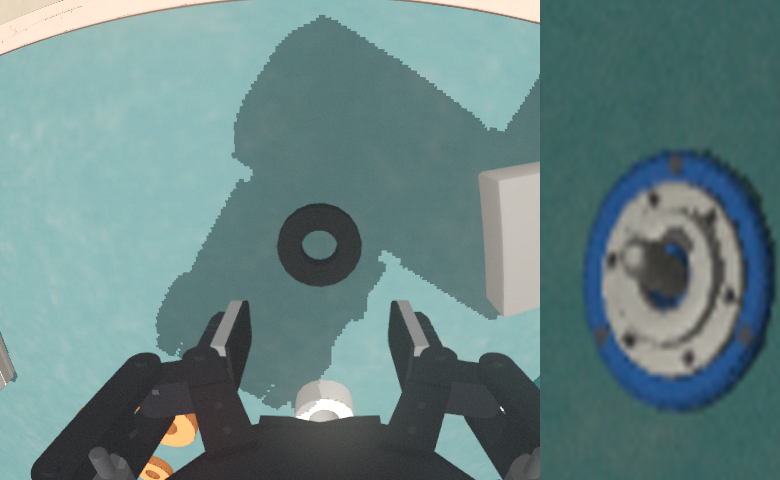

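The flange sits flat on the blue plate. The seal is at (319,245) against a prediction of (320,248). Pads at 60 mm opening leave only 2 mm per side on the 56 mm seal, so I'll open a bit more.

```bash
python3 - <<'E'
from h import *
c=np.load('pics/w6.npy',allow_pickle=True).item(); g=cv2.imread('pics/w6.png').max(2)
m=(g<75).astype(np.uint8); w=np.zeros_like(m); w[195:295,265:375]=1; m*=w
cs,_=cv2.findContours(m,cv2.RETR_EXTERNAL,cv2.CHAIN_APPROX_NONE); x=max(cs,key=cv2.contourArea)
for z in (.014,0.007): print(circ(c,cv2.convexHull(x),z,True))
E
```

```text
(array([ 0.4689, -0.1553]), np.float64(0.055262702684311625), np.float64(0.000443140397078717))
(array([ 0.4713, -0.1553]), np.float64(0.05697432619156061), np.float64(0.0004568655586010169))
```

Emit:
arm_command --steps '[{"delta_pos": [-1.2,-1.2,-20],"dr": [0,0,0]},{"delta_pos": [0,0,-30],"dr": [0,0,0]},{"delta_pos": [0,0,-28],"dr": [0,0,0]},{"delta_pos": [0,0,-15],"dr": [0,0,0]},{"delta_pos": [0,0,-5],"dr": [0,0,0]},{"delta_pos": [0,0,0],"dr": [0,0,0]},{"delta_pos": [0,0,0],"dr": [0,0,0]}]' --grip 0.82

```text
time_s: 12.85
position: [0.47, -0.1561, 0.0229]
tool_rot: [[-0.001, 1.0, 0.001], [1.0, 0.001, -0.001], [-0.001, 0.001, -1.0]]
ft_force: [0.6, 0.7, -0.5]
grip_width: 0.0697
```

Emit:
arm_command --steps '[{"delta_pos": [0,0,-2.5],"dr": [0,0,0]},{"delta_pos": [0,0,0],"dr": [0,0,0]}]'

```text
time_s: 13.05
position: [0.4697, -0.1562, 0.0199]
tool_rot: [[-0.0, 1.0, 0.001], [1.0, 0.0, -0.0], [-0.0, 0.001, -1.0]]
ft_force: [0.5, 0.1, 0.5]
grip_width: 0.0698
```

Emit:
arm_command --steps '[{"delta_pos": [0,0,0],"dr": [0,0,0]},{"delta_pos": [0,0,0],"dr": [0,0,0]},{"delta_pos": [0,0,0],"dr": [0,0,0]},{"delta_pos": [0,0,0],"dr": [0,0,0]},{"delta_pos": [0,0,0],"dr": [0,0,0]},{"delta_pos": [0,0,0],"dr": [0,0,0]}]' --grip 0.5

```text
time_s: 13.65
position: [0.4696, -0.1562, 0.0204]
tool_rot: [[-0.0, 1.0, 0.001], [1.0, 0.0, -0.0], [-0.0, 0.001, -1.0]]
ft_force: [-1.4, 1.2, 7.9]
grip_width: 0.0555
```

Emit:
arm_command --steps '[{"delta_pos": [0,0,5],"dr": [0,0,0]},{"delta_pos": [0,0,30],"dr": [0,0,0]},{"delta_pos": [0,0,45],"dr": [0,0,0]},{"delta_pos": [0,0,40],"dr": [0,0,0]},{"delta_pos": [14,38,10],"dr": [0,0,0]},{"delta_pos": [14,38,0],"dr": [0,0,0]},{"delta_pos": [14,38,0],"dr": [0,0,0]},{"delta_pos": [14,38,0],"dr": [0,0,0]},{"delta_pos": [14,38,0],"dr": [0,0,0]},{"delta_pos": [14,38,0],"dr": [0,0,0]},{"delta_pos": [14,38,0],"dr": [0,0,0]},{"delta_pos": [14,38,0],"dr": [0,0,0]},{"delta_pos": [14,38,0],"dr": [0,0,0]},{"delta_pos": [14,38,0],"dr": [0,0,0]},{"delta_pos": [14,38,0],"dr": [0,0,0]},{"delta_pos": [17,38,0],"dr": [0,0,0]},{"delta_pos": [0,0,-20],"dr": [0,0,0]},{"delta_pos": [0,0,0],"dr": [0,0,0]},{"delta_pos": [0,0,0],"dr": [0,0,0]}]'

```text
time_s: 15.55
position: [0.6402, 0.2993, 0.1295]
tool_rot: [[0.0, 1.0, -0.001], [1.0, -0.0, -0.001], [-0.001, -0.001, -1.0]]
ft_force: [0.1, 0.8, -0.3]
grip_width: 0.0545
```

Emit:
arm_command --steps '[{"delta_pos": [0.3,0.5,-20],"dr": [0,0,0]},{"delta_pos": [0,0,-12],"dr": [0,0,0]},{"delta_pos": [0,0,-6],"dr": [0,0,0]},{"delta_pos": [0,0,-6],"dr": [0,0,0]},{"delta_pos": [0,0,0],"dr": [0,0,0]},{"delta_pos": [0,0,0],"dr": [0,0,0]}]'

```text
time_s: 16.15
position: [0.641, 0.3003, 0.0861]
tool_rot: [[-0.0, 1.0, 0.001], [1.0, 0.0, 0.0], [0.0, 0.001, -1.0]]
ft_force: [-0.4, 0.3, -0.6]
grip_width: 0.0551
```

```bash
python3 w.py w7; python3 - <<'E'
import cv2
im=cv2.imread('pics/w7.png')[200:400,220:420]
cv2.imwrite('pics/crop5.png',cv2.resize(im,None,fx=3,fy=3,interpolation=cv2.INTER_NEAREST))
E
```

```text
16.15 [0.641  0.3003 0.0861] [-0.3634  0.3243 -0.5763] 0.05506246383771539 [ 15.5474  45.4491  58.6466   0.0006  75.8625 -74.4663] 0.022
[[-0.0002  1.      0.0007]
 [ 1.      0.0002  0.0002]
 [ 0.0002  0.0007 -1.    ]]
```

View pics/crop5.png

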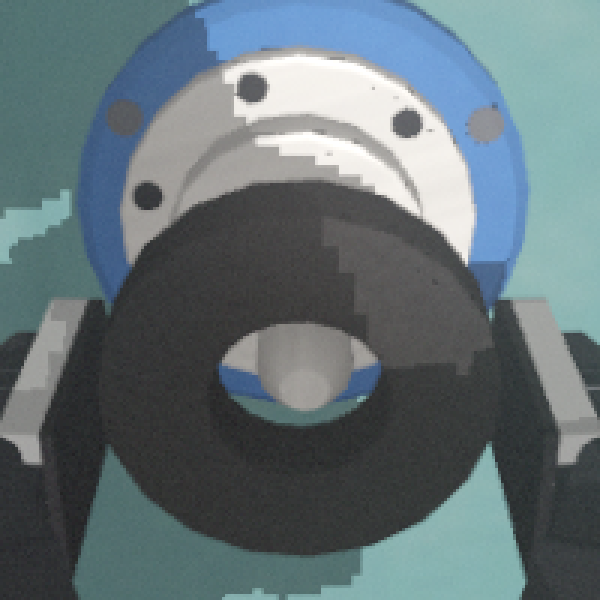

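The seal is centred over the tip at crop (304,388). Lowering to TCP z≈52 mm.

Emit:
arm_command --steps '[{"delta_pos": [0,0,-15],"dr": [0,0,0]},{"delta_pos": [0,0,-10],"dr": [0,0,0]},{"delta_pos": [0,0,-4],"dr": [0,0,0]},{"delta_pos": [0,0,-2],"dr": [0,0,0]},{"delta_pos": [0,0,0],"dr": [0,0,0]},{"delta_pos": [0,0,0],"dr": [0,0,0]}]'

```text
time_s: 16.8
position: [0.641, 0.3004, 0.0548]
tool_rot: [[-0.0, 1.0, 0.001], [1.0, 0.0, 0.0], [0.0, 0.001, -1.0]]
ft_force: [-0.5, -0.5, -0.4]
grip_width: 0.0543
```

Emit:
arm_command --steps '[{"delta_pos": [0,0,-1.5],"dr": [0,0,0]},{"delta_pos": [0,0,-1],"dr": [0,0,0]},{"delta_pos": [0,0,0],"dr": [0,0,0]},{"delta_pos": [0,0,0],"dr": [0,0,0]}]'

```text
time_s: 17.2
position: [0.641, 0.3004, 0.0526]
tool_rot: [[-0.0, 1.0, 0.001], [1.0, 0.0, 0.0], [0.0, 0.001, -1.0]]
ft_force: [-1.0, -0.2, 3.8]
grip_width: 0.0546
```

Emit:
arm_command --steps '[{"delta_pos": [0,0,0],"dr": [0,0,0]},{"delta_pos": [0,0,0],"dr": [0,0,0]},{"delta_pos": [0,0,0],"dr": [0,0,0]},{"delta_pos": [0,0,0],"dr": [0,0,0]},{"delta_pos": [0,0,10],"dr": [0,0,0]},{"delta_pos": [0,0,30],"dr": [0,0,0]},{"delta_pos": [0,0,30],"dr": [0,0,0]},{"delta_pos": [-10,-30,0],"dr": [0,0,0]},{"delta_pos": [-10,-40,0],"dr": [0,0,0]},{"delta_pos": [-10,-40,0],"dr": [0,0,0]},{"delta_pos": [-9,-28,0],"dr": [0,0,0]},{"delta_pos": [0,0,0],"dr": [0,0,0]},{"delta_pos": [0,0,0],"dr": [0,0,0]},{"delta_pos": [0,0,0],"dr": [0,0,0]}]' --grip 0.77

```text
time_s: 18.6
position: [0.6022, 0.1632, 0.1224]
tool_rot: [[-0.001, 1.0, 0.001], [1.0, 0.001, 0.0], [0.0, 0.001, -1.0]]
ft_force: [-0.8, -1.0, 0.8]
grip_width: 0.0656
```

```bash
python3 w.py w8; cat > g.py <<'E'
# g.py pic x y zlist hsvlo hsvhi : fit hull circle of colour blob nearest the expected point
import sys
from h import *
n=sys.argv[1]; x,y=map(float,sys.argv[2:4]); zs=eval(sys.argv[4]); lo,hi=eval(sys.argv[5]),eval(sys.argv[6])
c=np.load(f'pics/{n}.npy',allow_pickle=True).item(); hsv=cv2.cvtColor(cv2.imread(f'pics/{n}.png'),cv2.COLOR_BGR2HSV)
e=project(c,np.array([x,y,zs[0]]),True); print('exp px',e)
m=cv2.inRange(hsv,lo,hi); w=np.zeros_like(m); u,v=e.astype(int); w[v-60:v+60,u-60:u+60]=255; m&=w
m=cv2.morphologyEx(m,cv2.MORPH_OPEN,np.ones((3,3)))
cs,_=cv2.findContours(m,cv2.RETR_EXTERNAL,cv2.CHAIN_APPROX_NONE)
cs=[k for k in cs if cv2.contourArea(k)>200]; k=max(cs,key=cv2.contourArea); print(len(cs),k.reshape(-1,2).min(0),k.reshape(-1,2).max(0))
for z in zs: print(z,circ(c,cv2.convexHull(k),z,True))
E
python3 g.py w8 .602 .162 "(.014,.007)" "(12,90,60)" "(30,255,255)"
```

```text
18.6 [0.6022 0.1632 0.1224] [-0.812  -1.0145  0.7898] 0.06562628256693698 [  4.3082  35.582   72.9186   0.0128  71.4472 -85.7625] 0.022
[[-0.0012  1.      0.0009]
 [ 1.      0.0012  0.0003]
 [ 0.0003  0.0009 -1.    ]]
exp px [319.0248 248.0753]
1 [284 211] [357 283]
0.014 (array([0.6022, 0.1628]), np.float64(0.04942840444879646), np.float64(0.00044882027070024255))
0.007 (array([0.6046, 0.1628]), np.float64(0.05094906751680209), np.float64(0.00046262821003445476))
```

The gland fits at (602.5,162.8), diameter 49.4, which agrees with the top view. Picking it.

Emit:
arm_command --steps '[{"delta_pos": [0.3,-0.4,-20],"dr": [0,0,0]},{"delta_pos": [0,0,-30],"dr": [0,0,0]},{"delta_pos": [0,0,-30],"dr": [0,0,0]},{"delta_pos": [0,0,-16],"dr": [0,0,0]},{"delta_pos": [0,0,-4],"dr": [0,0,0]},{"delta_pos": [0,0,0],"dr": [0,0,0]},{"delta_pos": [0,0,0],"dr": [0,0,0]}]'

```text
time_s: 19.35
position: [0.6028, 0.1624, 0.0231]
tool_rot: [[-0.001, 1.0, 0.002], [1.0, 0.001, 0.0], [0.0, 0.002, -1.0]]
ft_force: [0.9, -0.0, -0.0]
grip_width: 0.0654
```

Emit:
arm_command --steps '[{"delta_pos": [0,0,-2],"dr": [0,0,0]},{"delta_pos": [0,0,0],"dr": [0,0,0]}]'

```text
time_s: 19.55
position: [0.6023, 0.162, 0.0206]
tool_rot: [[-0.0, 1.0, 0.001], [1.0, 0.0, 0.0], [0.0, 0.001, -1.0]]
ft_force: [0.8, 0.2, -0.5]
grip_width: 0.0655
```

Emit:
arm_command --steps '[{"delta_pos": [0,0,0],"dr": [0,0,0]},{"delta_pos": [0,0,0],"dr": [0,0,0]},{"delta_pos": [0,0,0],"dr": [0,0,0]},{"delta_pos": [0,0,0],"dr": [0,0,0]},{"delta_pos": [0,0,0],"dr": [0,0,0]},{"delta_pos": [0,0,0],"dr": [0,0,0]}]' --grip 0.44

```text
time_s: 20.15
position: [0.6023, 0.162, 0.021]
tool_rot: [[-0.0, 1.0, 0.001], [1.0, 0.0, 0.0], [0.0, 0.001, -1.0]]
ft_force: [-1.2, -0.1, 6.4]
grip_width: 0.0484
```

Emit:
arm_command --steps '[{"delta_pos": [0,0,5],"dr": [0,0,0]},{"delta_pos": [0,0,30],"dr": [0,0,0]},{"delta_pos": [0,0,45],"dr": [0,0,0]},{"delta_pos": [0,0,30],"dr": [0,0,0]},{"delta_pos": [10,36,0],"dr": [0,0,0]},{"delta_pos": [10,36,0],"dr": [0,0,0]},{"delta_pos": [10,36,0],"dr": [0,0,0]},{"delta_pos": [8,30,0],"dr": [0,0,0]},{"delta_pos": [0,0,0],"dr": [0,0,0]},{"delta_pos": [0,0,0],"dr": [0,0,0]},{"delta_pos": [0,0,0],"dr": [0,0,0]}]'

```text
time_s: 21.25
position: [0.64, 0.299, 0.1299]
tool_rot: [[0.0, 1.0, -0.001], [1.0, -0.0, -0.001], [-0.001, -0.001, -1.0]]
ft_force: [-0.5, 0.9, -2.4]
grip_width: 0.049
```

Emit:
arm_command --steps '[{"delta_pos": [0.7,0.8,-15],"dr": [0,0,0]},{"delta_pos": [0,0,-12],"dr": [0,0,0]},{"delta_pos": [0,0,-7],"dr": [0,0,0]},{"delta_pos": [0,0,-7],"dr": [0,0,0]},{"delta_pos": [0,0,0],"dr": [0,0,0]},{"delta_pos": [0,0,0],"dr": [0,0,0]}]'

```text
time_s: 21.85
position: [0.6409, 0.3007, 0.0891]
tool_rot: [[-0.0, 1.0, 0.0], [1.0, 0.0, 0.0], [0.0, 0.0, -1.0]]
ft_force: [0.5, -0.6, -1.7]
grip_width: 0.0487
```

Emit:
arm_command --steps '[{"delta_pos": [0,-0.3,-8],"dr": [0,0,0]},{"delta_pos": [0,0,-7],"dr": [0,0,0]},{"delta_pos": [0,0,-4],"dr": [0,0,0]},{"delta_pos": [0,0,0],"dr": [0,0,0]},{"delta_pos": [0,0,0],"dr": [0,0,0]}]'

```text
time_s: 22.35
position: [0.6409, 0.3005, 0.07]
tool_rot: [[-0.0, 1.0, -0.0], [1.0, 0.0, -0.0], [-0.0, -0.0, -1.0]]
ft_force: [-0.1, -0.4, -2.0]
grip_width: 0.0489
```

Emit:
arm_command --steps '[{"delta_pos": [0,0,-1.5],"dr": [0,0,0]},{"delta_pos": [0,0,-1.2],"dr": [0,0,0]},{"delta_pos": [0,0,0],"dr": [0,0,0]},{"delta_pos": [0,0,0],"dr": [0,0,0]}]'

```text
time_s: 22.75
position: [0.6408, 0.3004, 0.0674]
tool_rot: [[-0.0, 1.0, 0.0], [1.0, 0.0, 0.0], [0.0, 0.0, -1.0]]
ft_force: [0.6, -0.9, -2.3]
grip_width: 0.0483
```

Emit:
arm_command --steps '[{"delta_pos": [0,0,-1],"dr": [0,0,0]},{"delta_pos": [0,0,0],"dr": [0,0,0]},{"delta_pos": [0,0,0],"dr": [0,0,0]}]'

```text
time_s: 23.05
position: [0.6409, 0.3005, 0.0671]
tool_rot: [[-0.0, 1.0, 0.001], [1.0, 0.0, 0.0], [0.0, 0.001, -1.0]]
ft_force: [-3.3, -0.5, 5.0]
grip_width: 0.049
```

Contact. Release, then on to the sleeve.

Emit:
arm_command --steps '[{"delta_pos": [0,0,0],"dr": [0,0,0]},{"delta_pos": [0,0,0],"dr": [0,0,0]},{"delta_pos": [0,0,0],"dr": [0,0,0]},{"delta_pos": [0,0,0],"dr": [0,0,0]},{"delta_pos": [0,0,10],"dr": [0,0,0]},{"delta_pos": [0,0,35],"dr": [0,0,0]},{"delta_pos": [0,0,30],"dr": [0,0,0]},{"delta_pos": [-3,-45,0],"dr": [0,0,0]},{"delta_pos": [-3,-45,0],"dr": [0,0,0]},{"delta_pos": [-3,-45,0],"dr": [0,0,0]},{"delta_pos": [-3,-45,0],"dr": [0,0,0]},{"delta_pos": [-3,-45,0],"dr": [0,0,0]},{"delta_pos": [-3,-45,0],"dr": [0,0,0]},{"delta_pos": [-3,-45,0],"dr": [0,0,0]},{"delta_pos": [-3,-45,0],"dr": [0,0,0]},{"delta_pos": [-3,-45,0],"dr": [0,0,0]},{"delta_pos": [-3,-46,0],"dr": [0,0,0]},{"delta_pos": [0,0,0],"dr": [0,0,0]},{"delta_pos": [0,0,0],"dr": [0,0,0]},{"delta_pos": [0,0,0],"dr": [0,0,0]}]' --grip 0.77

```text
time_s: 25.05
position: [0.6109, -0.1496, 0.1417]
tool_rot: [[-0.001, 1.0, 0.0], [1.0, 0.001, 0.0], [0.0, 0.0, -1.0]]
ft_force: [-0.9, 0.9, 0.5]
grip_width: 0.0657
```

```bash
python3 w.py w9; python3 g.py w9 .611 -.1505 "(.026,.02)" "(0,0,150)" "(180,45,255)"
python3 - <<'E'
from rig import env
import cv2
t=env.get_image('top'); s=env.get_image('scene'); cv2.imwrite('pics/top2.png',t)
a=cv2.resize(t[170:250,110:260],(780,416),interpolation=cv2.INTER_CUBIC); a=a[:, :400]
b=cv2.resize(s[120:220,240:340],(400,400),interpolation=cv2.INTER_CUBIC); b=cv2.copyMakeBorder(b,0,16,0,0,0)
import numpy as np
cv2.imwrite('pics/comb2.png',np.hstack([a,b]))
E
```

```text
25.05 [ 0.6109 -0.1496  0.1417] [-0.9354  0.8526  0.5261] 0.06570739527982657 [ -24.5316   34.9238   70.621     0.0152   74.442  -114.6036] 0.022
[[-0.0012  1.      0.0003]
 [ 1.      0.0012  0.0001]
 [ 0.0001  0.0003 -1.    ]]
exp px [319.6049 244.8346]
1 [284 206] [353 278]
0.026 (array([ 0.61  , -0.1514]), np.float64(0.04891539312650033), np.float64(0.0009792522327123944))
0.02 (array([ 0.612 , -0.1515]), np.float64(0.05016476238374936), np.float64(0.0010042637384370182))
```

View pics/comb2.png

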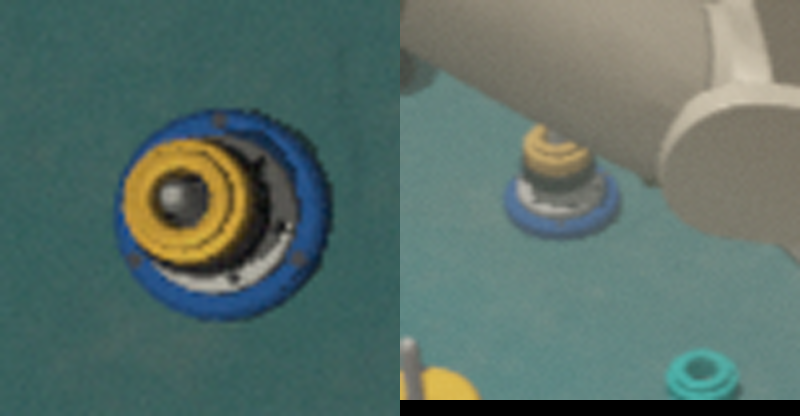

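The blue pack is stacked in order (steel, black, brass) and flat in both views. The sleeve fits at (610.5,-151.2), diameter 49. Picking it.

Emit:
arm_command --steps '[{"delta_pos": [-0.4,-1.4,-30],"dr": [0,0,0]},{"delta_pos": [0,0,-35],"dr": [0,0,0]},{"delta_pos": [0,0,-30],"dr": [0,0,0]},{"delta_pos": [0,0,-16],"dr": [0,0,0]},{"delta_pos": [0,0,-5],"dr": [0,0,0]},{"delta_pos": [0,0,0],"dr": [0,0,0]},{"delta_pos": [0,0,0],"dr": [0,0,0]}]'

```text
time_s: 25.9
position: [0.6111, -0.1518, 0.0265]
tool_rot: [[-0.001, 1.0, 0.002], [1.0, 0.001, -0.001], [-0.001, 0.002, -1.0]]
ft_force: [0.2, -0.0, -0.9]
grip_width: 0.0654
```

Emit:
arm_command --steps '[{"delta_pos": [0,0,0],"dr": [0,0,0]},{"delta_pos": [0,0,0],"dr": [0,0,0]},{"delta_pos": [0,0,0],"dr": [0,0,0]},{"delta_pos": [0,0,0],"dr": [0,0,0]},{"delta_pos": [0,0,0],"dr": [0,0,0]},{"delta_pos": [0,0,0],"dr": [0,0,0]}]' --grip 0.42

```text
time_s: 26.5
position: [0.611, -0.1521, 0.0269]
tool_rot: [[-0.0, 1.0, 0.002], [1.0, 0.0, -0.001], [-0.001, 0.002, -1.0]]
ft_force: [-0.8, 1.0, 5.3]
grip_width: 0.0467
```

Emit:
arm_command --steps '[{"delta_pos": [0,0,5],"dr": [0,0,0]},{"delta_pos": [0,0,35],"dr": [0,0,0]},{"delta_pos": [0,0,45],"dr": [0,0,0]},{"delta_pos": [0,0,45],"dr": [0,0,0]},{"delta_pos": [-16,34,0],"dr": [0,0,0]},{"delta_pos": [-16,34,0],"dr": [0,0,0]},{"delta_pos": [-16,34,0],"dr": [0,0,0]},{"delta_pos": [-16,34,0],"dr": [0,0,0]},{"delta_pos": [-16,34,0],"dr": [0,0,0]},{"delta_pos": [-16,34,0],"dr": [0,0,0]},{"delta_pos": [-16,34,0],"dr": [0,0,0]},{"delta_pos": [-16,34,0],"dr": [0,0,0]},{"delta_pos": [-17,32,0],"dr": [0,0,0]},{"delta_pos": [0,0,0],"dr": [0,0,0]},{"delta_pos": [0,0,0],"dr": [0,0,0]},{"delta_pos": [0,0,0],"dr": [0,0,0]}]'

```text
time_s: 28.1
position: [0.466, 0.1514, 0.1556]
tool_rot: [[0.0, 1.0, 0.001], [1.0, -0.0, -0.0], [-0.0, 0.001, -1.0]]
ft_force: [0.6, -0.6, -0.9]
grip_width: 0.0466
```

```bash
python3 w.py w10; python3 - <<'E'
from h import *
c=np.load('pics/w10.npy',allow_pickle=True).item(); im=cv2.imread('pics/w10.png')
print(project(c,np.array([.4412,.1511,.012]),True))
hsv=cv2.cvtColor(im,cv2.COLOR_BGR2HSV)
m=cv2.inRange(hsv,(18,120,60),(35,255,255)); m[:100]=0;m[240:]=0;m[:,:240]=0;m[:,410:]=0
x=cv2.findNonZero(m).reshape(-1,2); h=cv2.convexHull(x).reshape(-1,2); print(x.min(0),x.max(0))
for l in (200,220): print(circ(c,h[h[:,1]<l],.012,True))
E
```

```text
28.1 [0.466  0.1514 0.1556] [ 0.6006 -0.5871 -0.9003] 0.046624141457252105 [  4.1285  21.6437  92.6496  -0.0135  65.6587 -85.8453] 0.022
[[ 0.0004  1.      0.0009]
 [ 1.     -0.0004 -0.0002]
 [-0.0002  0.0009 -1.    ]]
[320.5047 199.6784]
[263 141] [380 239]
(array([0.4415, 0.1517]), np.float64(0.08528235939486753), np.float64(9.067629108363423e-05))
(array([0.4416, 0.1518]), np.float64(0.08544916162099256), np.float64(0.0001047008839489133))
```

Yellow axis: wrist (441.6,151.8), top (441.2,151.1). Moving over it and in.

Emit:
arm_command --steps '[{"delta_pos": [-14,0.3,0],"dr": [0,0,0]},{"delta_pos": [-10.5,0,-10],"dr": [0,0,0]},{"delta_pos": [0,0,-20],"dr": [0,0,0]},{"delta_pos": [0,0,-12],"dr": [0,0,0]},{"delta_pos": [0,0,-10],"dr": [0,0,0]},{"delta_pos": [0,0,-8],"dr": [0,0,0]},{"delta_pos": [0,0,0],"dr": [0,0,0]},{"delta_pos": [0,0,0],"dr": [0,0,0]}]'

```text
time_s: 28.95
position: [0.4412, 0.1522, 0.0955]
tool_rot: [[-0.0, 1.0, 0.0], [1.0, 0.0, -0.0], [-0.0, 0.0, -1.0]]
ft_force: [-0.5, 0.4, -0.1]
grip_width: 0.0468
```

```bash
python3 w.py w11; python3 - <<'E'
import cv2
im=cv2.imread('pics/w11.png')[200:400,220:420]
cv2.imwrite('pics/crop6.png',cv2.resize(im,None,fx=3,fy=3,interpolation=cv2.INTER_NEAREST))
E
```

```text
28.95 [0.4412 0.1522 0.0955] [-0.5485  0.3565 -0.1214] 0.04682398140213581 [  4.4539  24.7566 100.5581  -0.0015  54.6698 -85.5541] 0.022
[[-0.0002  1.      0.0003]
 [ 1.      0.0002 -0.    ]
 [-0.      0.0003 -1.    ]]
```

View pics/crop6.png

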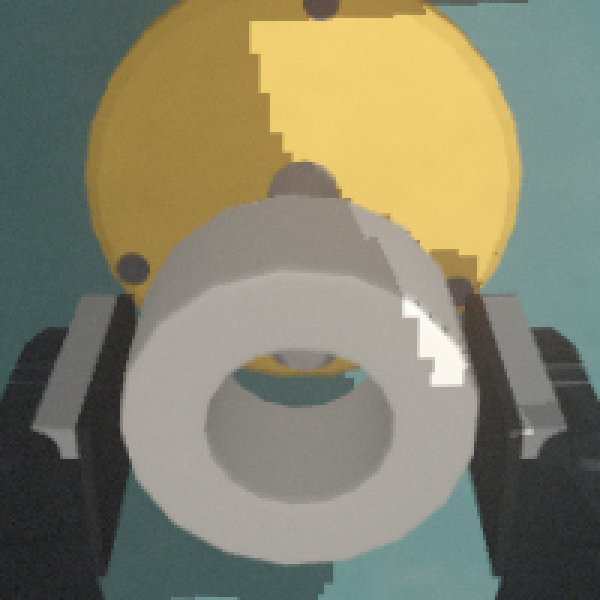

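The tip, at crop (303,~350), is inside the bore and centred laterally. No contact force. Lowering.

Emit:
arm_command --steps '[{"delta_pos": [0,-0.3,-8],"dr": [0,0,0]},{"delta_pos": [0,0,-12],"dr": [0,0,0]},{"delta_pos": [0,0,-15],"dr": [0,0,0]},{"delta_pos": [0,0,-12],"dr": [0,0,0]},{"delta_pos": [0,0,-5],"dr": [0,0,0]},{"delta_pos": [0,0,-2],"dr": [0,0,0]},{"delta_pos": [0,0,0],"dr": [0,0,0]},{"delta_pos": [0,0,0],"dr": [0,0,0]}]'

```text
time_s: 29.8
position: [0.4412, 0.1521, 0.0417]
tool_rot: [[-0.0, 1.0, 0.001], [1.0, 0.0, 0.0], [0.0, 0.001, -1.0]]
ft_force: [0.3, 0.5, -1.0]
grip_width: 0.0468
```

Emit:
arm_command --steps '[{"delta_pos": [0,0,-2],"dr": [0,0,0]},{"delta_pos": [0,0,-1.5],"dr": [0,0,0]},{"delta_pos": [0,0,0],"dr": [0,0,0]},{"delta_pos": [0,0,0],"dr": [0,0,0]}]'

```text
time_s: 30.2
position: [0.4411, 0.1521, 0.0389]
tool_rot: [[-0.001, 1.0, 0.002], [1.0, 0.001, -0.0], [-0.0, 0.002, -1.0]]
ft_force: [-3.2, -0.1, 13.2]
grip_width: 0.0465
```

Emit:
arm_command --steps '[{"delta_pos": [0,0,0],"dr": [0,0,0]},{"delta_pos": [0,0,0],"dr": [0,0,0]},{"delta_pos": [0,0,0],"dr": [0,0,0]},{"delta_pos": [0,0,0],"dr": [0,0,0]},{"delta_pos": [0,0,10],"dr": [0,0,0]},{"delta_pos": [0,0,40],"dr": [0,0,0]},{"delta_pos": [0,0,40],"dr": [0,0,0]},{"delta_pos": [16,-37,0],"dr": [0,0,0]},{"delta_pos": [16,-37,0],"dr": [0,0,0]},{"delta_pos": [16,-37,0],"dr": [0,0,0]},{"delta_pos": [16,-37,0],"dr": [0,0,0]},{"delta_pos": [16,-37,0],"dr": [0,0,0]},{"delta_pos": [16,-37,0],"dr": [0,0,0]},{"delta_pos": [16,-37,0],"dr": [0,0,0]},{"delta_pos": [16,-37,0],"dr": [0,0,0]},{"delta_pos": [16,-37,0],"dr": [0,0,0]},{"delta_pos": [16,-37,0],"dr": [0,0,0]},{"delta_pos": [16,-37,0],"dr": [0,0,0]},{"delta_pos": [24,-40,0],"dr": [0,0,0]},{"delta_pos": [0,0,0],"dr": [0,0,0]}]' --grip 0.88

```text
time_s: 32.2
position: [0.6419, -0.2997, 0.1275]
tool_rot: [[0.003, 1.0, 0.001], [1.0, -0.003, -0.002], [-0.002, 0.001, -1.0]]
ft_force: [-0.8, 1.5, -0.5]
grip_width: 0.0752
```

Emit:
arm_command --steps '[{"delta_pos": [0,0,0],"dr": [0,0,0]},{"delta_pos": [0,0,0],"dr": [0,0,0]}]'

```text
time_s: 32.4
position: [0.6406, -0.2939, 0.1282]
tool_rot: [[-0.001, 1.0, -0.001], [1.0, 0.001, 0.001], [0.001, -0.001, -1.0]]
ft_force: [-0.3, 1.0, -0.0]
grip_width: 0.0753
```

```bash
python3 w.py w12; python3 g.py w12 .6407 -.295 "(.018,.01)" "(4,150,60)" "(20,255,255)"
```

```text
32.4 [ 0.6406 -0.2939  0.1282] [-0.3333  0.9928 -0.0109] 0.07530109596062441 [ -34.2452   42.9661   56.5295    0.0105   80.5485 -124.3109] 0.022
[[-0.0011  1.     -0.0005]
 [ 1.      0.0011  0.0006]
 [ 0.0006 -0.0005 -1.    ]]
exp px [319.1845 247.8201]
1 [273 202] [360 289]
0.018 (array([ 0.6406, -0.297 ]), np.float64(0.059215852616262984), np.float64(0.0005986277658557616))
0.01 (array([ 0.6434, -0.2971]), np.float64(0.061280673332267784), np.float64(0.0006195015514645318))
```

Spacer at (641,-296.5), fitted diameter 59–61, so it is the largest one.

Emit:
arm_command --steps '[{"delta_pos": [0.4,-2,-25],"dr": [0,0,0]},{"delta_pos": [0,0,-35],"dr": [0,0,0]},{"delta_pos": [0,0,-25],"dr": [0,0,0]},{"delta_pos": [0,0,-16],"dr": [0,0,0]},{"delta_pos": [0,0,-5],"dr": [0,0,0]},{"delta_pos": [0,0,0],"dr": [0,0,0]},{"delta_pos": [0,0,0],"dr": [0,0,0]}]'

```text
time_s: 33.15
position: [0.6419, -0.2972, 0.0235]
tool_rot: [[-0.001, 1.0, 0.002], [1.0, 0.001, -0.001], [-0.001, 0.002, -1.0]]
ft_force: [-0.3, -0.0, 0.4]
grip_width: 0.0749
```

Emit:
arm_command --steps '[{"delta_pos": [0,0,0],"dr": [0,0,0]},{"delta_pos": [0,0,0],"dr": [0,0,0]},{"delta_pos": [0,0,0],"dr": [0,0,0]},{"delta_pos": [0,0,0],"dr": [0,0,0]},{"delta_pos": [0,0,0],"dr": [0,0,0]},{"delta_pos": [0,0,0],"dr": [0,0,0]}]' --grip 0.56

```text
time_s: 33.75
position: [0.6419, -0.2974, 0.0238]
tool_rot: [[-0.0, 1.0, 0.002], [1.0, 0.0, -0.002], [-0.002, 0.002, -1.0]]
ft_force: [-1.6, 1.1, 5.9]
grip_width: 0.058
```

Emit:
arm_command --steps '[{"delta_pos": [0,0,5],"dr": [0,0,0]},{"delta_pos": [0,0,35],"dr": [0,0,0]},{"delta_pos": [0,0,45],"dr": [0,0,0]},{"delta_pos": [0,0,35],"dr": [0,0,0]},{"delta_pos": [-16,36,0],"dr": [0,0,0]},{"delta_pos": [-16,36,0],"dr": [0,0,0]},{"delta_pos": [-16,36,0],"dr": [0,0,0]},{"delta_pos": [-16,36,0],"dr": [0,0,0]},{"delta_pos": [-16,36,0],"dr": [0,0,0]},{"delta_pos": [-16,36,0],"dr": [0,0,0]},{"delta_pos": [-16,36,0],"dr": [0,0,0]},{"delta_pos": [-16,36,0],"dr": [0,0,0]},{"delta_pos": [-16,36,0],"dr": [0,0,0]},{"delta_pos": [-16,36,0],"dr": [0,0,0]},{"delta_pos": [-16,36,0],"dr": [0,0,0]},{"delta_pos": [-16,36,0],"dr": [0,0,0]},{"delta_pos": [-8,17,0],"dr": [0,0,0]},{"delta_pos": [0,0,0],"dr": [0,0,0]},{"delta_pos": [0,0,0],"dr": [0,0,0]},{"delta_pos": [0,0,0],"dr": [0,0,0]}]'

```text
time_s: 35.75
position: [0.4419, 0.1512, 0.142]
tool_rot: [[0.001, 1.0, 0.001], [1.0, -0.001, -0.0], [-0.0, 0.001, -1.0]]
ft_force: [-1.1, 0.6, -1.0]
grip_width: 0.0578
```

Emit:
arm_command --steps '[{"delta_pos": [0.2,0.6,-25],"dr": [0,0,0]},{"delta_pos": [0,0,-13],"dr": [0,0,0]},{"delta_pos": [0,0,-8],"dr": [0,0,0]},{"delta_pos": [0,0,-6],"dr": [0,0,0]},{"delta_pos": [0,0,0],"dr": [0,0,0]},{"delta_pos": [0,0,0],"dr": [0,0,0]}]'

```text
time_s: 36.35
position: [0.4419, 0.1525, 0.0902]
tool_rot: [[-0.0, 1.0, 0.001], [1.0, 0.0, 0.0], [0.0, 0.001, -1.0]]
ft_force: [0.0, 0.1, -1.1]
grip_width: 0.058
```

Emit:
arm_command --steps '[{"delta_pos": [0,-0.4,-8],"dr": [0,0,0]},{"delta_pos": [0,0,-10],"dr": [0,0,0]},{"delta_pos": [0,0,-6],"dr": [0,0,0]},{"delta_pos": [0,0,-2],"dr": [0,0,0]},{"delta_pos": [0,0,0],"dr": [0,0,0]},{"delta_pos": [0,0,0],"dr": [0,0,0]}]'

```text
time_s: 36.95
position: [0.4416, 0.1522, 0.0639]
tool_rot: [[-0.0, 1.0, 0.0], [1.0, 0.0, 0.0], [0.0, 0.0, -1.0]]
ft_force: [-0.9, -0.5, 0.1]
grip_width: 0.0576
```

Emit:
arm_command --steps '[{"delta_pos": [0,0,-1.5],"dr": [0,0,0]},{"delta_pos": [0,0,0],"dr": [0,0,0]},{"delta_pos": [0,0,0],"dr": [0,0,0]}]'

```text
time_s: 37.25
position: [0.4415, 0.1522, 0.0624]
tool_rot: [[-0.0, 1.0, 0.0], [1.0, 0.0, 0.0], [0.0, 0.0, -1.0]]
ft_force: [-0.7, 0.3, -1.3]
grip_width: 0.058
```

Emit:
arm_command --steps '[{"delta_pos": [0,0,-1.2],"dr": [0,0,0]},{"delta_pos": [0,0,0],"dr": [0,0,0]},{"delta_pos": [0,0,0],"dr": [0,0,0]}]'

```text
time_s: 37.55
position: [0.4417, 0.1522, 0.0618]
tool_rot: [[-0.0, 1.0, 0.001], [1.0, 0.0, -0.0], [-0.0, 0.001, -1.0]]
ft_force: [-1.4, 0.2, 7.8]
grip_width: 0.0577
```

Contact at the expected height. Release and retreat to the right, clear of both stands.

Emit:
arm_command --steps '[{"delta_pos": [0,0,0],"dr": [0,0,0]},{"delta_pos": [0,0,0],"dr": [0,0,0]},{"delta_pos": [0,0,0],"dr": [0,0,0]},{"delta_pos": [0,0,0],"dr": [0,0,0]},{"delta_pos": [0,0,10],"dr": [0,0,0]},{"delta_pos": [0,0,40],"dr": [0,0,0]},{"delta_pos": [0,0,40],"dr": [0,0,0]},{"delta_pos": [0,0,40],"dr": [0,0,0]},{"delta_pos": [0,-40,20],"dr": [0,0,0]},{"delta_pos": [0,-40,0],"dr": [0,0,0]},{"delta_pos": [0,-40,0],"dr": [0,0,0]},{"delta_pos": [0,-40,0],"dr": [0,0,0]},{"delta_pos": [0,-40,0],"dr": [0,0,0]},{"delta_pos": [0,-40,0],"dr": [0,0,0]},{"delta_pos": [0,-40,0],"dr": [0,0,0]},{"delta_pos": [0,-40,0],"dr": [0,0,0]},{"delta_pos": [0,-40,0],"dr": [0,0,0]},{"delta_pos": [0,0,0],"dr": [0,0,0]},{"delta_pos": [0,0,0],"dr": [0,0,0]}]' --grip 0.88

```text
time_s: 39.45
position: [0.4412, -0.208, 0.2114]
tool_rot: [[0.001, 1.0, -0.0], [1.0, -0.001, 0.0], [0.0, -0.0, -1.0]]
ft_force: [1.0, 0.8, -0.3]
grip_width: 0.075
```

```bash
python3 - <<'E'
from rig import env
import cv2,numpy as np
t=env.get_image('top'); s=env.get_image('scene'); cv2.imwrite('pics/top3.png',t);cv2.imwrite('pics/scene3.png',s)
a=cv2.resize(t[170:340,110:330],(528,408),interpolation=cv2.INTER_CUBIC)
b=cv2.resize(s[140:276,180:270],(270,408),interpolation=cv2.INTER_CUBIC)
cv2.imwrite('pics/comb3.png',np.hstack([a,b]))
t0=cv2.imread('pics/top0.png')
# bystander shift check: phase correlation of patches
for n,(u,v,w) in dict(fitting=(294,224,12),pack=(297,292,34),tape=(149,301,28)).items():
    p=[cv2.cvtColor(i[v-w:v+w,u-w:u+w],cv2.COLOR_BGR2GRAY).astype(np.float32) for i in (t0,t)]
    print(n,cv2.phaseCorrelate(*p),np.abs(p[0]-p[1]).mean())
o=env.observe(); print(o['time_s'],o['position'],o['ft_force'])
E
```

```text
fitting ((-0.025022700980381174, 0.06974375166919344), 1.0505213669190805) 3.4722223
pack ((0.03785089890410376, 0.011859297391460188), 0.6722367032442564) 27.013409
tape ((0.020835849035417908, 0.018759256658217538), 1.0106833596362008) 3.0749362
39.55 [ 0.44138066 -0.20677282  0.21145815] [ 0.04278439 -0.24847431 -0.87257492]
```

View pics/comb3.png

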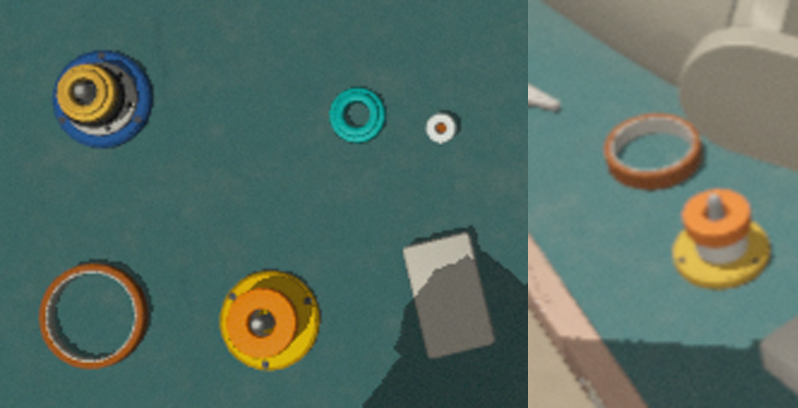

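Both packs are stacked flat: brass on black on steel at (85,92), orange on white at (262,322). The bystanders haven't moved (shift under 0.1 px) and the arm is clear. Handing in.

```bash
python3 -c "
from rig import env
print(env.close_job())"
```

```text
the job is handed in; nothing more can be done
None
```

Both packs are built and handed in at about 39.6 s of the 115 s allowed. The blue stand has the flange, then the seal, then the brass gland; the yellow stand has the white sleeve, then the large orange spacer.

**Seating:** Each ring came to rest within about 1 mm of its expected height, and the highest force reading was 13 N. The last top and side views show both packs flat and in order. The arm partly hid the blue pack in the last side view, but an earlier side view showed it flat.

**Bystanders and robot:** The fitting, pack and tape moved less than 0.1 px between the first and last top views. For the pack that check is weaker, because the arm's shadow fell on it. The gripper is open and touching nothing.

**Disagreements:** The wrist and top views differed by up to about 2 mm on positions, within the 5 mm clearance. An early reading of the seal from far off to the side was 5 mm out, so I measured it again from directly above. The gripper opening read 0.5 to 2.3 mm below the ring diameters when holding.

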